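# Push a copper link up the gate ramp to its stop

### The arm

A 6-joint arm with a two-finger parallel gripper is mounted at the origin on the work surface. World frame = base frame: x ahead of the robot, y to its left, z up, the work surface at z = 0. Lengths are in m, angles in rad, forces in N, time in s.
With the tool pointing down it reaches from about 0.375 to 0.9 m from the base axis. Payload 3.1 kg.
Tool frame: the origin (TCP) lies midway between the tips of the shut fingers; the grasp point (between the pads) lies 19 mm behind it; z points along the fingers, y is the direction in which the jaws open and shut (so a half turn about z gives the same grasp; the last joint's range is limited). The gripper opens to 87 mm and grips with 3 to 60 N. Pads are 19 mm wide; open, the fingers measure 117 mm over their backs; the gripper's body (75 mm by 190 mm) begins 51 mm behind the grasp point.
Start: joints at [-1.524, 0.527, 1.433, -0, 1.181, -0.178], TCP at [0.139, -0.609, 0.223] pointing down, gripper open.
Joint ranges: [-3.08, 3.08], [-0.75, 2.2], [0.22, 2.44], [-1.43, 4.57], [0, 2.65], [-2.85, 2.85]. Speed limits (rad/s): [2.79, 2.79, 3.14, 3.14, 3.14, 3.14].

### API

Orientations are given as a unit quaternion [x, y, z, w].
In Python, from rig import robot gives the robot as it stands.
- The arm moves only by the tool move_arm, never from a script. Its argument "rows" is one flat list of numbers, 7 for each row, row after row: the shift along the world's x, y, z in mm, then the turn, a rotation vector about the world's x, y, z in rad, then the closure, from 0 (fully open) to 1 (shut). A call has 1 to 12 rows; each row shifts and turns the commanded pose from where the row before left it; what a row does not reach is not made up. A row lasts 1/10 s, in which the tool goes at most 50 mm and 8.59 degrees, less where a joint would pass 70% of its speed; a pose out of reach is approached as far as the arm can. A call with a gripper value outside its range is refused whole. The fingers move at their own pace and stop on an object; "grip_force" is the grip in N (left out, the last holds). Time passes only in rows, so rows that do not move let the fingers close. It gives the time, the measured TCP pose, the force and the opening at its end, in the units of the state.
- robot.get_obs(): the state, without advancing time (a new reading comes with each control period).
- robot.camera(name): name is "scene" or "top" or "wrist"; returns a dict with "color" (400x640x3 uint8, red, green, blue), "z_map" (400x640 float32, m along the optical axis (not along the pixel's ray), 0 where there is no reading), "camera_matrix" (3x3 intrinsics, pixels), "distortion" ([k1, k2, p1, p2, k3] as OpenCV has them; the pictures are not rectified), "R" (3x3) and "t" (3): a world point X has camera coordinates R X + t; the wrist camera has in their place "tool_from_camera" (4x4, takes a point from camera to tool coordinates, whose origin is the TCP and whose axes are the flange's). Camera axes: x right, y down, z forward; pixel columns grow to the right and rows downward; lengths in m; the calibration is good to about 2 mm. A picture is of the moment at which its call begins: read the wrist's pose just before it.
- robot.hand_in(): hands the job in, once; it reports no verdict.
Trained networks look in the newest picture that a camera, given by its name, has taken for a name from the list of things; names that differ only in an ending like _2 or _b are one class to them, and where a whole thing is asked for, a point or a joint stands for the part that bears it (a point fixed in the world has none). Each returns a list of dicts, best first, with "conf" (0 to 1); they miss things now and then, are a little off and sometimes report something else, mostly with a low value. They report only what shows in the picture. A call takes as long as a camera call. They do not tell look-alikes from the thing itself.
- robot.search_frame(camera, thing): "at" ([column, row] in pixels, amid what is visible of it).
- robot.spot_point(camera, thing): "at" ([column, row] in pixels: a listed point, or the origin of a listed thing).
The state is a dict: "time": time; "q": joint angles; "joint_velocities": joint speeds; "joint_torque": joint torques, N m; "position": TCP position; "tool_rot": TCP orientation; "ft_force": force on the tool from outside, world axes, zero at the start; "moment": the same for the moment, N m; "grip_width": finger opening in m.
Only numpy, scipy, OpenCV 4.12 (cv2) and the standard library are available. Lean on these libraries where they do the work, as an engineer would, in place of code of your own. Each camera call takes 0.05 s, during which the arm holds its last target.

### The job

Pick up the straight copper link and lay it gently in the channel at the low end of the ramp, short of the yellow gate, and let go of it. Then push it up the channel, under the gate, until it is fully home against the red pad of the stop, pressing the stop only gently (under about 20 N), and leave it resting there. Do not disturb the other parts on the bench.

Things in the scene. Friction and masses are not known exactly. Their poses are not given: they have to be found in the camera images.
- link_center (a point): Centre (half-way up) of the straight copper link to be loaded: a rigid bar 110 mm long (x), 26 wide (y), 20 tall (z), 0.4 to 0.63 kg, with square end faces and two dark holes in the top of each solid end; the middle 50 mm is a stack of leaves, recessed 1.5 mm above and below. The only straight bar lying free on the bench. Either end may lead.
- deck: Sloping aluminium floor of the ramp, 300 mm long, 68 wide. Origin: on the floor, at its low end, on the centre line, 14 mm above the bench. x runs up the slope (8 degrees), y across, z square to the floor. Two blue rails along its full length, 32 mm apart inside, each 8 wide and 6 tall: the link has 3 mm play on each side. Sliding the link up takes a steady 2 to 8 N; friction keeps it from sliding back.
- gate (a point): Centre of the gate's opening at floor level: a fixed yellow bridge over the channel, at x = 150 to 190 mm along the deck (this point at 170). Clear height under it 26 mm, top at 32 mm, posts 26 to 34 mm either side of the centre line.
- stop_range (a point): Fixed mark on the deck floor at x = 225 mm, the middle of the range in which the stop may be set; NOT the stop itself. The stop is a dark block (30 mm wide, black knob on top to 37 mm) faced with a red rubber pad, 22 mm wide, 3.5 to 17.5 mm above the floor, square to the deck's x. The pad's face is 20 mm or less up or down the slope from here: not measured, find it by feel. It springs in 1 mm per 8 N.
- arch1: A bystander: copper strip with an arched middle and two flat feet with holes, 122 mm long (x), 42 mm wide (y), 35 mm tall, lying beside the link, its centre line 100 to 115 mm from the link's. Origin under its centre.
- arch2: A bystander: another arched copper strip of the same size. Origin under its centre.
- ushunt: A bystander: a U-shaped copper connector, about 54 by 56 mm and 36 mm tall. Origin under its middle, on the bench.
- driver: A bystander: a screwdriver lying on the bench. Origin under its middle.
- jar: A bystander: an upright closed jar, 56 mm across and 80 mm tall. Origin under its centre.
Not all that is in view belongs to the job. What is shaped like the part that bears link_center but green or white is not meant.

How it is judged:
On the way:
1. the link lies in the channel at the low end of the ramp, short of the gate, and is let go (y of link_center in the frame of deck between -0.006 and 0.006 m and z of link_center in the frame of deck between 0.007 and 0.0125 m and angle between the x axis of link_center and the x axis of deck, either way round below 0.1 rad and x of link_center in the frame of deck between 0.03 and 0.098 m and contact force between the fingers and link below 0.3 N), for 0.2 s.
At the end, for the whole second after the job is handed in: The link lies flat in the channel between the rails (its centre within 6 mm of the centre line, 7 to 12.5 mm above the floor, within 0.1 rad of the channel's direction), under the gate, its leading face within 2 mm of the stop's pad, at rest (under 10 mm/s) (y of link_center in the frame of deck between -0.006 and 0.006 m and z of link_center in the frame of deck between 0.007 and 0.0125 m and angle between the x axis of link_center and the x axis of deck, either way round below 0.1 rad and (x of pad in the frame of link_center between 0.056 and 0.06 m or x of pad in the frame of link_center between -0.06 and -0.056 m) and linear speed of link below 0.01 m/s); the robot touches nothing.
It fails at once if the link presses the stop with more than 22 N (contact force between link and pad above 22 N).
It fails at once if the link is dropped onto the ramp (faster than 0.4 m/s within 25 mm of its floor) or bears on it with more than 60 N (contact force between link and deck above 60 N or (linear speed of link above 0.4 m/s and z of link_center in the frame of deck below 0.025 m and x of link_center in the frame of deck between 0 and 0.3 m and y of link_center in the frame of deck between -0.034 and 0.034 m)).
It fails at once if another part on the bench (arched strips, U-shaped connector, screwdriver, jar) is shifted by more than 15 mm (distance of any of arch1, arch2, ushunt, driver, jar from where it was at the start of the episode above 0.015 m).
It also fails if it takes over 61 s, if anything falls off the work surface, if the arm or the gripper's body presses on something with over 40 N, if the wrist force passes 120 N, or if a joint passes its speed limit or range.

## Working session

There is one attempt and no reset: what is moved stays moved. The work goes in short steps, Python scripts to look and compute and a tool call to move; the robot and the scene stay as the last step left them, time stands still between calls to the robot, and variables do not carry over. Pictures are saved under pics/ and viewed, and the job is handed in when it is done.

Besides the shell and the picture viewer there is one more tool, called after "Emit:" by a JSON object that holds its "op" and its "data". move_arm: Moves the arm, as the interface text tells. Its arguments: {"type":"object","properties":{"rows":{"type":"array","items":{"type":"number"}},"grip_force":{"type":"number"}},"required":["rows"]}

```bash
ls; mkdir -p pics; cat > h.py <<'E'
import numpy as np, cv2
from rig import robot
def save(im,name): cv2.imwrite('pics/'+name+'.png',im[:,:,::-1])
def world(c,px,z=None):
    # pixel -> world, via depth or plane z
    px=np.array(px,float).reshape(-1,1,2)
    n=cv2.undistortPoints(px,np.array(c['camera_matrix']),np.array(c['distortion'])).reshape(-1,2)
    R=np.array(c['R']);t=np.array(c['t']);o=-R.T@t;out=[]
    for (u,v),(a,b) in zip(px.reshape(-1,2),n):
        d=R.T@np.array([a,b,1.])
        if z is None:
            p=c['z_map'][int(round(v))-1:int(round(v))+2,int(round(u))-1:int(round(u))+2]; p=p[p>0]
            s=np.median(p) if p.size else np.nan
        else: s=(z-o[2])/d[2]
        out.append(o+s*d)
    return np.array(out)
E
python3 - <<'E'
from h import *
np.set_printoptions(precision=4,suppress=True)
print(robot.get_obs())
for n in ['scene','top']:
    c=robot.camera(n); save(c['color'],n+'1'); print(n,c['R'],c['t'],c['camera_matrix'])
    for th in ['link_center','deck','gate','stop_range','arch1','ushunt','driver','jar']:
        for r in robot.spot_point(n,th)[:3]: print(th,np.round(r['at'],1),round(r['conf'],2),world(c,r['at'])[0])
E
```

```text
pics
{'time': 0.0, 'q': array([-1.5245,  0.5285,  1.4339,  0.    ,  1.1814, -0.1785]), 'joint_velocities': array([-0.0018,  0.0002, -0.0002,  0.0004, -0.0007, -0.    ]), 'joint_torque': array([  0.0001, -44.0039, -17.6593,   0.0632,   0.0582,  -0.0002]), 'position': array([ 0.1393, -0.6085,  0.2216]), 'tool_rot': array([ 0.9937,  0.1122,  0.0001, -0.0011]), 'ft_force': array([ 0.2323,  0.4092, -0.2658]), 'moment': array([-0.0167, -0.032 , -0.0088]), 'grip_width': 0.08680221910441632}
scene [[-0.1956  0.9807 -0.0032]
 [ 0.7708  0.1517 -0.6187]
 [-0.6063 -0.1234 -0.7856]] [ 0.1187 -0.4226  1.6434] [[493.3266   0.     319.6357]
 [  0.     493.3266 194.9015]
 [  0.       0.       1.    ]]
link_center [236.7 142. ] 0.97 [ 0.423  -0.278   0.0199]
link_center [286.4 194.3] 0.81 [ 0.579  -0.0942  0.0177]
link_center [147.  185.2] 0.81 [ 0.6219 -0.4668  0.0191]
deck [321.3 179.8] 0.79 [ 0.4996 -0.0168  0.0015]
gate [384.4 188. ] 0.64 [0.5546 0.1546 0.0736]
gate [285.6 150.2] 0.45 [ 0.4102 -0.1386  0.0008]
stop_range [409.6 190.9] 0.66 [0.5316 0.2189 0.0494]
arch1 [262.1 252.7] 0.97 [ 0.7733 -
[... 483 characters left out ...]
5.5] 0.86 [ 0.5958 -0.2265  0.0173]
link_center [407.  258.1] 0.59 [ 0.4268 -0.2677  0.0176]
link_center [467.  195.2] 0.57 [ 0.6338 -0.4638  0.0176]
deck [326.1 229.2] 0.91 [ 0.5153 -0.0059  0.0111]
gate [273.  224.1] 0.7 [0.5267 0.1601 0.0682]
stop_range [259.5 225.1] 0.72 [0.5235 0.206  0.042 ]
arch1 [427.4 198.9] 0.97 [ 0.6178 -0.3299  0.0322]
arch1 [359.4 154.8] 0.64 [ 0.7562 -0.1089  0.0365]
ushunt [197.9 198.8] 0.58 [0.6024 0.4021 0.0592]
ushunt [358.8 262.1] 0.43 [ 0.4106 -0.1141 -0.0001]
driver [280.9 140.5] 0.63 [0.8014 0.1469 0.0242]
driver [394.6 208. ] 0.52 [ 0.5876 -0.2265  0.0177]
driver [425.6 196.6] 0.26 [ 0.6248 -0.3231  0.0361]
jar [199.9 200.8] 0.72 [0.5975 0.4    0.0432]
```

View pics/scene1.png

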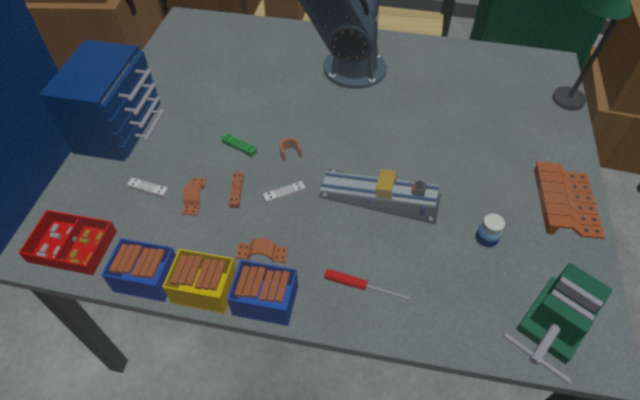

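View pics/top1.png

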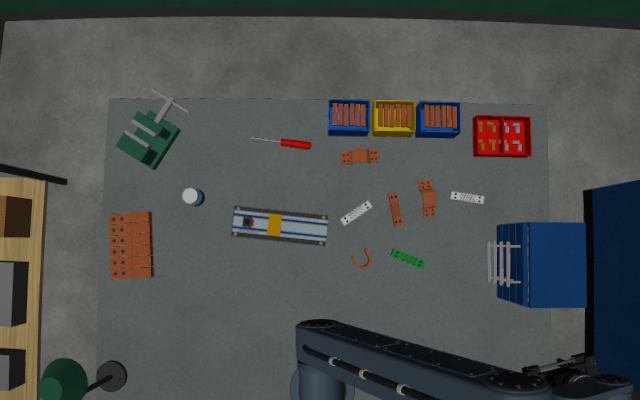

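The copper link is at about (395,208) in the top view and (236,190) in the scene view. The ramp's low end is at about (326,229) in the top view, rising towards +y. I'll take a coarse fix on both, then refine with the wrist camera.

```bash
cat >> h.py <<'E'
from scipy.spatial.transform import Rotation as Ro
def wristcam():
    o=robot.get_obs(); c=robot.camera('wrist')
    Rt=Ro.from_quat(o['tool_rot']).as_matrix(); T=np.array(c['tool_from_camera'])
    Rwc=Rt@T[:3,:3]; o_=Rt@T[:3,3]+o['position']
    c['R']=Rwc.T; c['t']=-Rwc.T@o_
    return c,o
def cloud(c):
    v,u=np.nonzero(c['z_map']>0); px=np.stack([u,v],1).astype(float)
    n=cv2.undistortPoints(px.reshape(-1,1,2),np.array(c['camera_matrix']),np.array(c['distortion'])).reshape(-1,2)
    z=c['z_map'][v,u][:,None]
    P=(np.hstack([n*z,z])-np.array(c['t']))@np.array(c['R'])
    return px,P,c['color'][v,u]
E
python3 - <<'E'
from h import *
np.set_printoptions(precision=4,suppress=True)
for n in ['top','scene']:
    c=robot.camera(n); px,P,C=cloud(c)
    hsv=cv2.cvtColor(C[None],cv2.COLOR_RGB2HSV)[0].astype(int)
    cop=((hsv[:,0]<14))&(hsv[:,1]>110)&(hsv[:,2]>50)
    m=cop&(abs(P[:,0]-.59)<.08)&(abs(P[:,1]+.2265)<.045)&(P[:,2]>.005)
    r=cv2.minAreaRect((P[m,:2]*1000).astype(np.float32)); print(n,'link',r,m.sum(),np.median(P[m,2]))
    near=(P[:,0]>.42)&(P[:,0]<.65)&(P[:,1]>-.05)&(P[:,1]<.33)
    bl=near&(hsv[:,0]>95)&(hsv[:,0]<125)&(hsv[:,1]>120)&(P[:,2]>.01)
    r=cv2.minAreaRect((P[bl,:2]*1000).astype(np.float32)); print('rails',r,bl.sum(),P[bl].min(0),P[bl].max(0),P[bl].mean(0))
    ye=near&(hsv[:,0]>18)&(hsv[:,0]<35)&(hsv[:,1]>110)
    r=cv2.minAreaRect((P[ye,:2]*1000).astype(np.float32)); print('gate',r,ye.sum(),np.percentile(P[ye,2],[5,50,95]))
c,o=wristcam(); save(c['color'],'w0'); print(c['camera_matrix'],np.array(c['tool_from_camera']))
E
```

```text
top link ((584.562255859375, -228.52130126953125), (107.32433319091797, 27.078519821166992), 10.428016662597656) 272 0.018924795285974634
rails ((524.5416870117188, 139.38021850585938), (293.3737487792969, 45.075843811035156), 85.1201400756836) 256 [ 0.4899 -0.0085  0.0165] [0.5572 0.2864 0.0723] [0.5254 0.1427 0.0403]
gate ((527.4866943359375, 158.05287170410156), (75.43618774414062, 46.11493682861328), 0.9031854867935181) 291 [0.0601 0.0685 0.0743]
scene link ((586.540771484375, -229.78146362304688), (106.26049041748047, 23.88361358642578), 10.70437240600586) 276 0.021009278402468114Traceback (most recent call last):
  File "<stdin>", line 11, in <module>
    return umr_minimum(a, axis, None, out, keepdims, initial, where)
ValueError: zero-size array to reduction operation minimum which has no identity
```

Emit:
{"op": "move_arm", "data": {"rows": [30, 25, 0, 0, 0, -0.004, 0.4, 38, 33, 0, 0, 0, -0.004, 0.4, 38, 33, 0, 0, 0, -0.004, 0.4, 38, 33, 0, 0, 0, -0.004, 0.4, 38, 33, 0, 0, 0, -0.004, 0.4, 38, 33, 0, 0, 0, -0.004, 0.4, 38, 33, 0, 0, 0, -0.004, 0.4, 38, 33, 0, 0, 0, -0.004, 0.4, 38, 33, 0, 0, 0, -0.004, 0.4, 38, 33, 0, 0, 0, -0.004, 0.4, 38, 33, 0, 0, 0, 0, 0.4, 36, 25, 0, 0, 0, 0, 0.4]}}

```text
time: 2.2
position: [0.5843, -0.229, 0.2227]
tool_rot: [0.996, 0.093, -0.0, -0.0]
ft_force: [0.0, -0.5, 0.6]
grip_width: 0.0525
```

Emit:
{"op": "move_arm", "data": {"rows": [0, 0, 0, 0, 0, 0, 0.4, 0, 0, 0, 0, 0, 0, 0.4, 0, 0, 0, 0, 0, 0, 0.4]}}

```text
time: 2.5
position: [0.582, -0.2319, 0.2223]
tool_rot: [0.996, 0.092, -0.001, -0.0]
ft_force: [0.3, 0.0, 0.5]
grip_width: 0.0525
```

```bash
python3 - <<'E'
from h import *
np.set_printoptions(precision=4,suppress=True)
c,o=wristcam(); save(c['color'],'w1'); print(o['position'],o['tool_rot'],o['grip_width'],np.array(c['tool_from_camera']))
px,P,C=cloud(c); hsv=cv2.cvtColor(C[None],cv2.COLOR_RGB2HSV)[0].astype(int)
cop=((hsv[:,0]<14))&(hsv[:,1]>110)&(hsv[:,2]>50)
m=cop&(abs(P[:,0]-.59)<.08)&(abs(P[:,1]+.2285)<.045)&(P[:,2]>.005)
r=cv2.minAreaRect((P[m,:2]*1000).astype(np.float32)); print('link',r,m.sum(),np.median(P[m,2]))
for r in robot.spot_point('wrist','link_center'): print(r,world(c,r['at']))
E
```

```text
[ 0.582  -0.2319  0.2223] [ 0.9958  0.092  -0.0005 -0.0001] 0.05245317296072843 [[ 0.0009 -0.9532 -0.3024  0.084 ]
 [ 1.      0.0009  0.0002  0.0004]
 [ 0.0001 -0.3024  0.9532 -0.164 ]
 [ 0.      0.      0.      1.    ]]
link ((582.02734375, -216.64300537109375), (108.98081970214844, 48.6972541809082), 11.060482025146484) 1492 0.021202852320615636
{'at': [315.2, 175.4], 'conf': 0.95} [[ 0.5862 -0.2289  0.0203]]
{'at': [216.5, 168.4], 'conf': 0.9} [[ 0.5719 -0.1023  0.021 ]]
{'at': [325.2, 281.3], 'conf': 0.79} [[ 0.6153 -0.2287  0.3081]]
{'at': [493.4, 176.3], 'conf': 0.63} [[ 0.6275 -0.4564  0.0205]]
```

View pics/w1.png

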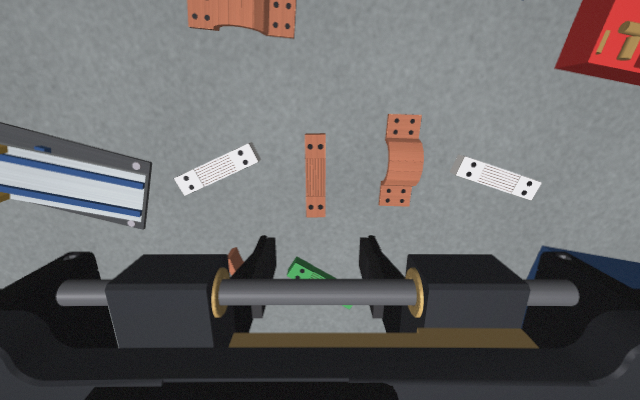

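The wrist view shows the link upright at (315,175), with arch1 to its right at (403,160) and the white look-alike to its left. I'll fit the link's own blob, and the low end of the ramp that is also in view.

```bash
python3 - <<'E'
from h import *
np.set_printoptions(precision=4,suppress=True)
c,o=wristcam(); 
px,P,C=cloud(c)
hsv=cv2.cvtColor(c['color'],cv2.COLOR_RGB2HSV).astype(int)
m=((hsv[...,0]<14)&(hsv[...,1]>110)&(hsv[...,2]>50)).astype(np.uint8)
m[:, :290]=0; m[:,345:]=0; m[230:]=0; m[:120]=0
n,l,s,ce=cv2.connectedComponentsWithStats(m); k=1+np.argmax(s[1:,4])
v,u=np.nonzero(l==k); print(s[k])
W=world(c,np.stack([u,v],1),z=.02)
r=cv2.minAreaRect((W[:,:2]*1000).astype(np.float32)); print(r)
R=Ro.from_quat(o['tool_rot']).as_matrix(); print('toolx yaw',np.degrees(np.arctan2(R[1,0],R[0,0])))
E
```

```text
[ 305  134   20   83 1501]
((583.9476318359375, -229.1232452392578), (109.14787292480469, 24.574932098388672), 10.945351600646973)
toolx yaw 10.473287536262864
```

Emit:
{"op": "move_arm", "data": {"rows": [3, 3, -30, 0, 0, 0.006, 0.4, 0, 0, -40, 0, 0, 0, 0.4, 0, 0, -40, 0, 0, 0, 0.4, 0, 0, -40, 0, 0, 0, 0.4, 0, 0, -20, 0, 0, 0, 0.4, 0, 0, -10, 0, 0, 0, 0.4, 0, 0, 0, 0, 0, 0, 0.4, 0, 0, 0, 0, 0, 0, 0.4]}}

```text
time: 3.45
position: [0.5865, -0.2294, 0.0437]
tool_rot: [0.995, 0.095, 0.001, 0.001]
ft_force: [-1.2, 0.6, 0.5]
grip_width: 0.0525
```

Emit:
{"op": "move_arm", "data": {"rows": [-1, 0, -14, 0, 0, 0, 0.4, 0, 0, -10, 0, 0, 0, 0.4, 0, 0, -6, 0, 0, 0, 0.4, 0, 0, -3, 0, 0, 0, 0.4, 0, 0, 0, 0, 0, 0, 0.4, 0, 0, 0, 0, 0, 0, 0.4], "grip_force": 25}}

```text
time: 4.05
position: [0.585, -0.2284, 0.0096]
tool_rot: [0.995, 0.095, 0.0, 0.0]
ft_force: [0.6, 0.8, 0.2]
grip_width: 0.0523
```

Emit:
{"op": "move_arm", "data": {"rows": [0, 0, 0, 0, 0, 0, 0.6, 0, 0, 0, 0, 0, 0, 0.7, 0, 0, 0, 0, 0, 0, 0.8, 0, 0, 0, 0, 0, 0, 0.8, 0, 0, 0, 0, 0, 0, 0.8, 0, 0, 0, 0, 0, 0, 0.8], "grip_force": 25}}

```text
time: 4.65
position: [0.5849, -0.2285, 0.0097]
tool_rot: [0.995, 0.095, 0.0, 0.0]
ft_force: [-0.6, -0.1, 0.7]
grip_width: 0.0256
```

Emit:
{"op": "move_arm", "data": {"rows": [0, 0, 20, 0, 0, 0, 1, 0, 0, 40, 0, 0, 0, 1, 0, 0, 45, 0, 0, 0, 1, 0, 0, 45, 0, 0, 0, 1, -5, 20, 40, 0, 0, 0, 1, -14, 45, 10, 0, 0, 0, 1, -14, 50, 0, 0, 0, 0, 1, -14, 50, 0, 0, 0, 0, 1, -14, 50, 0, 0, 0, 0, 1, -14, 45, 0, 0, 0, 0, 1, -5, 20, 0, 0, 0, 0, 1, 0, 0, 0, 0, 0, 0, 1], "grip_force": 30}}

```text
time: 5.85
position: [0.5029, 0.0495, 0.2082]
tool_rot: [0.995, 0.097, -0.003, -0.001]
ft_force: [-0.2, -0.7, -6.2]
grip_width: 0.026
```

Emit:
{"op": "move_arm", "data": {"rows": [0, 0, 0, 0, 0, 0, 1, 0, 0, 0, 0, 0, 0, 1, 0, 0, 0, 0, 0, 0, 1]}}

```text
time: 6.15
position: [0.5067, 0.045, 0.2092]
tool_rot: [0.996, 0.094, -0.0, 0.0]
ft_force: [0.5, 0.1, -5.4]
grip_width: 0.0251
```

```bash
python3 - <<'E'
from h import *
np.set_printoptions(precision=4,suppress=True)
c,o=wristcam(); save(c['color'],'w2'); print(o)
for th in ['deck','gate','stop_range']:
  for r in robot.spot_point('wrist',th)[:2]: print(th,r,world(c,r['at']))
np.savez('w2.npz',**{k:np.array(v) for k,v in c.items()})
E
```

```text
{'time': 6.15, 'q': array([-0.1314,  0.3903,  1.7352, -0.0002,  1.0164,  1.2505]), 'joint_velocities': array([-0.0022, -0.0033, -0.0007,  0.0039,  0.0009,  0.0001]), 'joint_torque': array([  0.2833, -38.0505, -16.728 ,   0.0619,  -0.0393,  -0.0018]), 'position': array([0.5067, 0.045 , 0.2092]), 'tool_rot': array([ 0.9955,  0.0944, -0.0002,  0.0001]), 'ft_force': array([ 0.522 ,  0.0684, -5.4384]), 'moment': array([-0.0132,  0.03  , -0.0219]), 'grip_width': 0.025078937059035487}
deck {'at': [357.4, 187.5], 'conf': 0.73} [[ 0.5044 -0.0109  0.0019]]
gate {'at': [221.5, 150.1], 'conf': 0.81} [[0.5325 0.1515 0.0702]]
gate {'at': [314.6, 253.5], 'conf': 0.18} [[0.5102 0.0466 0.2202]]
stop_range {'at': [165.6, 137.2], 'conf': 0.57} [[0.5307 0.2202 0.0475]]
```

View pics/w2.png

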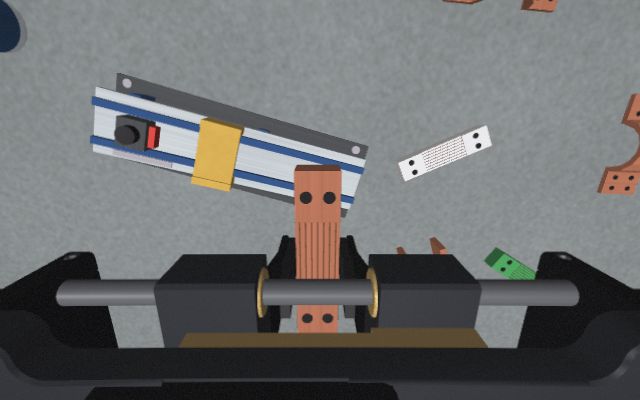

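The wrist view shows the ramp clearly: low end at about (355,180), gate at about (218,152), stop's red pad at about (153,137). The link is held straight in the gripper. Next I'll fit the deck.

```bash
cat > fit.py <<'E'
from h import *
from scipy.optimize import least_squares
np.set_printoptions(precision=4,suppress=True,linewidth=150)
S=np.radians(8)
def frame(p):
    ox,oy,yaw=p; 
    x=np.array([np.cos(yaw)*np.cos(S),np.sin(yaw)*np.cos(S),np.sin(S)]); y=np.array([-np.sin(yaw),np.cos(yaw),0]); z=np.cross(x,y)
    return np.array([ox,oy,.014]),np.stack([x,y,z],1)
def todeck(c,px,h,p):
    O,R=frame(p); 
    n=cv2.undistortPoints(np.array(px,float).reshape(-1,1,2),np.array(c['camera_matrix']),np.array(c['distortion'])).reshape(-1,2)
    Rc=np.array(c['R']);o=-Rc.T@np.array(c['t'])
    d=np.hstack([n,np.ones((len(n),1))])@Rc
    s=((O+h*R[:,2]-o)@R[:,2])/(d@R[:,2]); X=o+s[:,None]*d
    return (X-O)@R
E
python3 - <<'E'
from fit import *
c=dict(np.load('w2.npz'))
px,P,C=cloud(c)
near=(P[:,0]>.42)&(P[:,0]<.65)&(P[:,1]>-.05)&(P[:,1]<.33)&(P[:,2]<.1)
hsv=cv2.cvtColor(C[None],cv2.COLOR_RGB2HSV)[0].astype(int)
bl=near&(hsv[:,0]>95)&(hsv[:,0]<125)&(hsv[:,1]>120)&(P[:,2]>.015)
ye=near&(hsv[:,0]>15)&(hsv[:,0]<35)&(hsv[:,1]>110)
al=near&(hsv[:,1]<40)&(hsv[:,2]>120)&(P[:,2]>.008)
rd=near&((hsv[:,0]<6)|(hsv[:,0]>174))&(hsv[:,1]>150)&(P[:,2]>.03)
print(bl.sum(),ye.sum(),al.sum(),rd.sum())
A=np.c_[P[al,:2],np.ones(al.sum())]
for i in range(4):
    k,*_=np.linalg.lstsq(A,P[al,2],rcond=None); res=P[al,2]-A@k
    if i==0: w=np.ones(len(res),bool)
    w=abs(res)<3*np.median(abs(res)); k,*_=np.linalg.lstsq(A[w],P[al,2][w],rcond=None)
print('plane slope deg',np.degrees(np.arctan(np.hypot(*k[:2]))),'dir',np.degrees(np.arctan2(k[1],k[0])),k)
# rails fit
p=np.array([.5,-.008,np.radians(85)])
Q=px[bl]
for it in range(8):
    D=todeck(c,Q,.006,p); w=(D[:,0]>.0)&(D[:,0]<.145)&(abs(abs(D[:,1])-.02)<.012)
    sg=np.sign(D[:,1]); a=np.linalg.lstsq(np.c_[D[w,0],np.ones(w.sum())],D[w,1]-sg[w]*.02,rcond=None)[0]
    O,R=frame(p); p[:2]+=a[1]*R[:2,1]; p[2]+=np.arctan(a[0])
print('rails p',p,np.degrees(p[2]))
D=todeck(c,Q,.006,p);w=(D[:,0]>.0)&(D[:,0]<.145)&(abs(D[:,1])<.035)
h,e=np.histogram(D[w,1]*1000,np.arange(-30,31,1)); print([(int(a),int(b)) for a,b in zip(e,h) if b])
print('x range rails',np.percentile(D[abs(D[:,1])<.028,0],[0.5,1,2,98,99,99.5]))
G=todeck(c,px[ye],.032,p); print('gate x',np.percentile(G[:,0],[2,50,98]),'y',np.percentile(G[:,1],[2,50,98]))
Rr=todeck(c,px[rd],.0175,p); print('red',np.percentile(Rr[:,0],[2,50,98]),np.percentile(Rr[:,1],[2,50,98]))
O,R=frame(p); print('depth-based: floor z in deck',np.median(((P[al]-O)@R)[:,2]),'red',np.percentile((P[rd]-O)@R,[5,50,95],axis=0))
E
```

```text
2691 2695 7246 220
plane slope deg 8.031067127300096 dir 89.13807321309046 [0.0021 0.1411 0.0158]
rails p [ 0.511  -0.009   1.4857] 85.12661115912908
[(-24, 63), (-23, 99), (-22, 101), (-21, 99), (-20, 92), (-19, 92), (-18, 88), (-17, 79), (-16, 1), (15, 10), (16, 49), (17, 54), (18, 51), (19, 49), (20, 51), (21, 51), (22, 47), (23, 53), (24, 4)]
x range rails [0.0043 0.0059 0.0088 0.2999 0.3016 0.3024]
gate x [0.1531 0.1727 0.1916] y [-0.0355 -0.0025  0.0337]
red [0.2347 0.2395 0.2441] [-0.0117 -0.001   0.0105]
depth-based: floor z in deck 0.0016019595932102273 red [[ 0.2373 -0.0106  0.0096]
 [ 0.2392 -0.001   0.0184]
 [ 0.2433  0.0093  0.0203]]
```

```bash
cat > plan.py <<'E'
from fit import *
P0=np.array([.511,-.0075,np.radians(85.1)])
def target(x,y,z):
    O,R=frame(P0); Rt=np.stack([R[:,0],-R[:,1],-R[:,2]],1)
    return O+R@np.array([x,y,z]),Rt
def delta(x,y,z):
    o=robot.get_obs(); X,Rt=target(x,y,z)
    rv=(Ro.from_matrix(Rt)*Ro.from_quat(o['tool_rot']).inv()).as_rotvec()
    O,R=frame(P0)
    print('t',o['time'],'pos deck',(o['position']-O)@R*1000,'shift mm',(X-o['position'])*1000,'rotvec',rv,'F deck',o['ft_force']@R,'w',o['grip_width'])
if __name__=='__main__':
    import sys; delta(*[float(a)/1000 for a in sys.argv[1:4]]); print('deck axes (cols)\n',frame(P0)[1])
E
python3 plan.py 72 0 55
```

```text
t 6.35 pos deck [ 78.9434   8.894  186.263 ] shift mm [   9.8346   10.5912 -130.9519] rotvec [ 0.1114 -0.1004  1.2936] F deck [-0.9212  0.9163 -6.0232] w 0.02548853887553804
deck axes (cols)
 [[ 0.0846 -0.9963 -0.0119]
 [ 0.9866  0.0854 -0.1387]
 [ 0.1392  0.      0.9903]]
```

Emit:
{"op": "move_arm", "data": {"rows": [1, 1, -3, 0.011, -0.01, 0.129, 1, 1, 1, -3, 0.011, -0.01, 0.129, 1, 1, 1, -3, 0.011, -0.01, 0.129, 1, 1, 1, -3, 0.011, -0.01, 0.129, 1, 1, 1, -3, 0.011, -0.01, 0.129, 1, 1, 1, -3, 0.011, -0.01, 0.129, 1, 1, 1, -3, 0.011, -0.01, 0.129, 1, 1, 1, -3, 0.011, -0.01, 0.129, 1, 1, 1, -3, 0.011, -0.01, 0.129, 1, 1, 1, -3, 0.011, -0.01, 0.129, 1, 0, 0, 0, 0, 0, 0, 1, 0, 0, 0, 0, 0, 0, 1]}}

```text
time: 7.55
position: [0.5165, 0.0556, 0.1795]
tool_rot: [0.737, 0.673, 0.051, -0.046]
ft_force: [-0.0, 0.2, -5.7]
grip_width: 0.0257
```

```bash
python3 plan.py 72 0 50; python3 - <<'E'
from h import *
c,o=wristcam(); save(c['color'],'w3')
E
```

```text
t 7.55 pos deck [ 85.8103  -0.1343 155.1117] shift mm [  -0.0525    0.9608 -106.0108] rotvec [0.0016 0.0002 0.0054] F deck [-0.5914  0.0175 -5.6324] w 0.025730082797370237
deck axes (cols)
 [[ 0.0846 -0.9963 -0.0119]
 [ 0.9866  0.0854 -0.1387]
 [ 0.1392  0.      0.9903]]
```

View pics/w3.png

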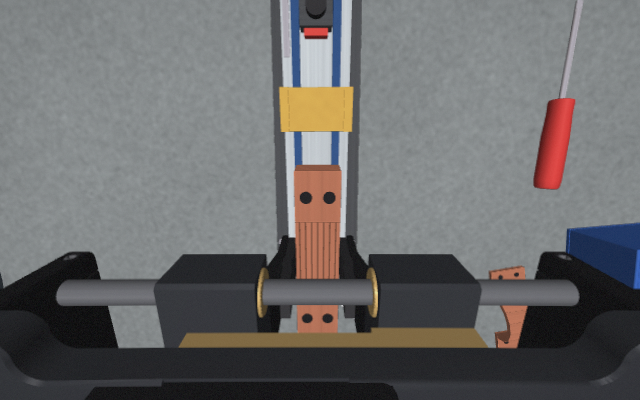

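The channel and the held link line up (both near column 317). Before lowering, I'll refit the rails from this symmetric view.

```bash
python3 - <<'E'
from plan import *
c,o=wristcam(); px,P,C=cloud(c)
hsv=cv2.cvtColor(C[None],cv2.COLOR_RGB2HSV)[0].astype(int)
bl=(hsv[:,0]>95)&(hsv[:,0]<125)&(hsv[:,1]>120)&(px[:,1]<235)&(abs(px[:,0]-317)<60)
ye=(hsv[:,0]>15)&(hsv[:,0]<35)&(hsv[:,1]>110)&(px[:,1]<200)
rd=((hsv[:,0]<6)|(hsv[:,0]>174))&(hsv[:,1]>150)&(px[:,1]<60)&(abs(px[:,0]-317)<30)
p=P0.copy();Q=px[bl]
for it in range(8):
    D=todeck(c,Q,.006,p); w=(abs(abs(D[:,1])-.02)<.008)
    sg=np.sign(D[:,1]); a=np.linalg.lstsq(np.c_[D[w,0],np.ones(w.sum())],D[w,1]-sg[w]*.02,rcond=None)[0]
    O,R=frame(p); p[:2]+=a[1]*R[:2,1]; p[2]+=np.arctan(a[0])
print(p,np.degrees(p[2]),w.sum())
D=todeck(c,Q,.006,p);h,e=np.histogram(D[:,1]*1000,np.arange(-30,31,1)); print([(int(a),int(b)) for a,b in zip(e,h) if b],D[:,0].min(),D[:,0].max())
G=todeck(c,px[ye],.032,p); print('gate',np.percentile(G,[1,50,99],axis=0))
Rr=todeck(c,px[rd],.0175,p); print('red top',np.percentile(Rr,[1,50,99],axis=0))
E
```

```text
[ 0.5107 -0.0075  1.4844] 85.04950401081977 1661
[(-24, 46), (-23, 122), (-22, 123), (-21, 120), (-20, 118), (-19, 118), (-18, 115), (-17, 61), (15, 1), (16, 70), (17, 121), (18, 120), (19, 119), (20, 117), (21, 119), (22, 121), (23, 50)] 0.11443906176801862 0.2680918606236963
gate [[ 0.1522 -0.034   0.032 ]
 [ 0.1717 -0.0001  0.032 ]
 [ 0.1902  0.0339  0.032 ]]
red top [[ 0.2344 -0.0105  0.0175]
 [ 0.2385 -0.0003  0.0175]
 [ 0.2425  0.0107  0.0175]]
```

Emit:
{"op": "move_arm", "data": {"rows": [0, 1, -30, 0, 0, 0.004, 1, 0, 1, -35, 0, 0, 0, 1, 0, 1, -30, 0, 0, 0, 1, 0, 1, -20, 0, 0, 0, 1, 0, 0, -10, 0, 0, 0, 1, 0, 0, 0, 0, 0, 0, 1, 0, 0, 0, 0, 0, 0, 1, 0, 0, 0, 0, 0, 0, 1]}}

```text
time: 8.45
position: [0.5176, 0.0598, 0.0558]
tool_rot: [0.734, 0.675, 0.052, -0.045]
ft_force: [0.6, -0.8, -5.9]
grip_width: 0.026
```

```bash
python3 plan.py 72 0 10; python3 - <<'E'
from h import *
c,o=wristcam(); save(c['color'],'w4')
E
```

```text
t 8.45 pos deck [72.8128 -0.8375 31.9573] shift mm [ -0.6421   2.3143 -21.8568] rotvec [ 0.0017  0.0033 -0.0015] F deck [-1.5778 -0.6819 -5.7861] w 0.025968973845669856
deck axes (cols)
 [[ 0.0846 -0.9963 -0.0119]
 [ 0.9866  0.0854 -0.1387]
 [ 0.1392  0.      0.9903]]
```

View pics/w4.png

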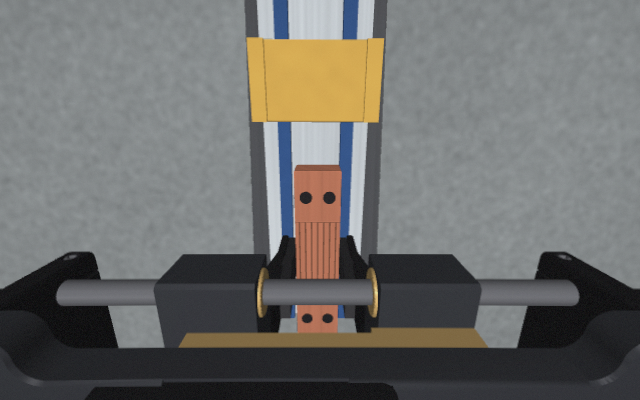

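Emit:
{"op": "move_arm", "data": {"rows": [-1, 1, -6, 0, 0, 0, 1, 0, 1, -5, 0, 0, 0, 1, 0, 0, -3, 0, 0, 0, 1, 0, 0, -2, 0, 0, 0, 1, 0, 0, 0, 0, 0, 0, 1, 0, 0, 0, 0, 0, 0, 1]}}

```text
time: 9.1
position: [0.5155, 0.062, 0.0384]
tool_rot: [0.734, 0.675, 0.051, -0.047]
ft_force: [-0.5, -0.2, -6.3]
grip_width: 0.0255
```

```bash
python3 plan.py 72 0 10
```

```text
t 9.1 pos deck [72.3887  1.502  14.5066] shift mm [ 1.5172  0.1131 -4.5168] rotvec [ 0.0011  0.0003 -0.0016] F deck [-1.1005  0.4341 -6.1651] w 0.025511164710085136
deck axes (cols)
 [[ 0.0846 -0.9963 -0.0119]
 [ 0.9866  0.0854 -0.1387]
 [ 0.1392  0.      0.9903]]
```

Emit:
{"op": "move_arm", "data": {"rows": [1, 0, -1, 0, 0, 0, 1, 0, 0, -1, 0, 0, 0, 1, 0, 0, -1, 0, 0, 0, 1, 0, 0, 0, 0, 0, 0, 1]}}

```text
time: 9.5
position: [0.5163, 0.0621, 0.0354]
tool_rot: [0.734, 0.675, 0.051, -0.047]
ft_force: [0.1, 0.0, -5.8]
grip_width: 0.0254
```

```bash
python3 plan.py 72 0 10; python3 - <<'E'
from h import *
c,o=wristcam(); save(c['color'],'w5')
E
```

```text
t 9.5 pos deck [72.0642  0.6492 11.5075] shift mm [ 0.6593  0.0902 -1.5018] rotvec [ 0.0011  0.0002 -0.0017] F deck [-0.7602 -0.0695 -5.7089] w 0.02535573655053194
deck axes (cols)
 [[ 0.0846 -0.9963 -0.0119]
 [ 0.9866  0.0854 -0.1387]
 [ 0.1392  0.      0.9903]]
```

View pics/w5.png

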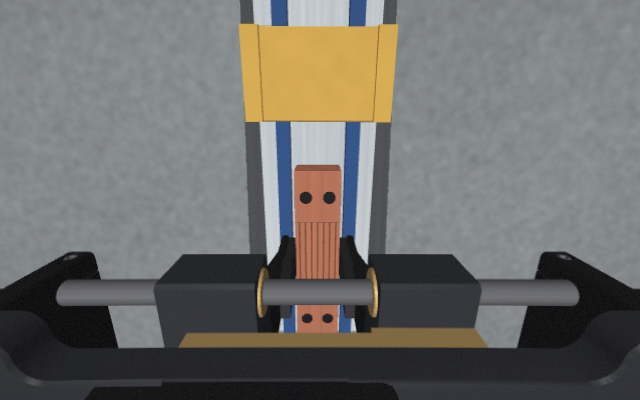

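Emit:
{"op": "move_arm", "data": {"rows": [0, 0, -0.5, 0, 0, 0, 1, 0, 0, -0.5, 0, 0, 0, 1, 0, 0, 0, 0, 0, 0, 1]}}

```text
time: 9.85
position: [0.5164, 0.062, 0.0345]
tool_rot: [0.734, 0.675, 0.051, -0.047]
ft_force: [-0.8, -0.2, -4.9]
grip_width: 0.0255
```

Emit:
{"op": "move_arm", "data": {"rows": [0, 0, -0.5, 0, 0, 0, 1, 0, 0, -0.5, 0, 0, 0, 1, 0, 0, 0, 0, 0, 0, 1]}}

```text
time: 10.15
position: [0.5164, 0.062, 0.0335]
tool_rot: [0.734, 0.675, 0.051, -0.047]
ft_force: [0.7, 0.4, -6.0]
grip_width: 0.0258
```

Emit:
{"op": "move_arm", "data": {"rows": [0, 0, -0.5, 0, 0, 0, 1, 0, 0, 0, 0, 0, 0, 1]}}

```text
time: 10.35
position: [0.5164, 0.0621, 0.0334]
tool_rot: [0.734, 0.675, 0.051, -0.047]
ft_force: [-0.6, -0.1, -1.4]
grip_width: 0.0257
```

Emit:
{"op": "move_arm", "data": {"rows": [0, 0, -0.5, 0, 0, 0, 1, 0, 0, 0, 0, 0, 0, 1]}}

```text
time: 10.55
position: [0.5164, 0.0621, 0.0334]
tool_rot: [0.734, 0.675, 0.051, -0.047]
ft_force: [-2.0, -1.5, 5.7]
grip_width: 0.0256
```

Emit:
{"op": "move_arm", "data": {"rows": [0, 0, -0.3, 0, 0, 0, 1, 0, 0, 0, 0, 0, 0, 1]}}

```text
time: 10.75
position: [0.5164, 0.0621, 0.0334]
tool_rot: [0.734, 0.675, 0.051, -0.047]
ft_force: [-2.9, -1.6, 8.0]
grip_width: 0.0254
```

Emit:
{"op": "move_arm", "data": {"rows": [0, 0, 0.8, 0, 0, 0, 1, 0, 0, 0, 0, 0, 0, 0.6, 0, 0, 0, 0, 0, 0, 0.45, 0, 0, 0, 0, 0, 0, 0.45, 0, 0, 0, 0, 0, 0, 0.45, 0, 0, 0, 0, 0, 0, 0.45]}}

```text
time: 11.35
position: [0.5166, 0.062, 0.033]
tool_rot: [0.734, 0.675, 0.051, -0.047]
ft_force: [0.3, 0.0, 0.3]
grip_width: 0.047
```

```bash
python3 plan.py 72 0 40; python3 - <<'E'
from h import *
c,o=wristcam(); save(c['color'],'w6')
c=robot.camera('scene'); im=c['color'][140:240,280:470]; save(cv2.resize(im,None,fx=4,fy=4,interpolation=cv2.INTER_CUBIC),'s6')
E
```

```text
t 11.35 pos deck [71.7226  0.3835  9.1072] shift mm [ 0.0384 -4.0428 30.6307] rotvec [ 0.0012  0.0007 -0.0017] F deck [ 0.0805 -0.2648  0.2863] w 0.046951325842970085
deck axes (cols)
 [[ 0.0846 -0.9963 -0.0119]
 [ 0.9866  0.0854 -0.1387]
 [ 0.1392  0.      0.9903]]
```

View pics/w6.png

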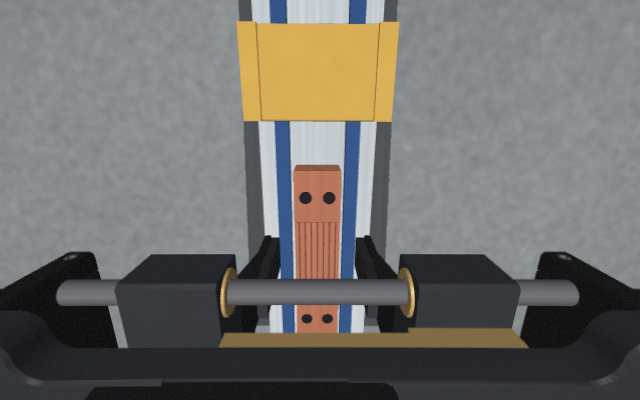

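View pics/s6.png

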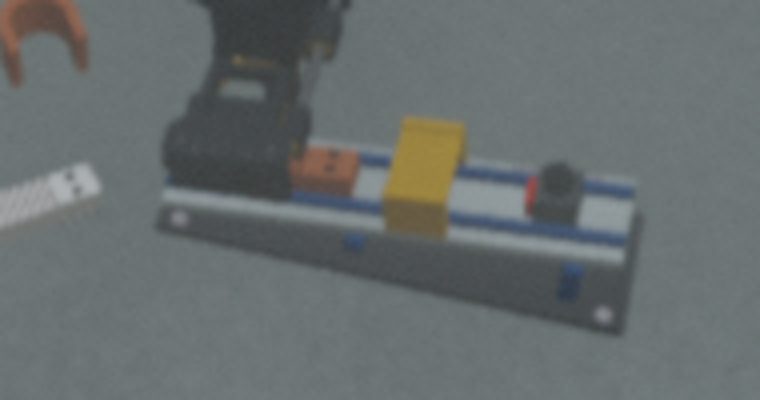

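Emit:
{"op": "move_arm", "data": {"rows": [0, -1, 10, 0, 0, 0, 0.45, 0, -4, 25, 0, 0, 0, 0.45, -1, -11, -2, 0, 0, 0, 0.6, -2, -25, -3, 0, 0, 0, 0.8, -2, -25, -3, 0, 0, 0, 1, -1, -10, -2, 0, 0, 0, 1, 0, 0, 0, 0, 0, 0, 1, 0, 0, 0, 0, 0, 0, 1, 0, 0, 0, 0, 0, 0, 1]}}

```text
time: 12.35
position: [0.5101, -0.0131, 0.058]
tool_rot: [0.734, 0.676, 0.051, -0.047]
ft_force: [-0.4, 0.3, -0.4]
grip_width: 0.003
```

```bash
python3 plan.py 0 0 8; python3 - <<'E'
from plan import *
c,o=wristcam(); save(c['color'],'w7')
px,P,C=cloud(c)
hsv=cv2.cvtColor(C[None],cv2.COLOR_RGB2HSV)[0].astype(int)
D=todeck(c,px,.02,P0)
m=(hsv[:,0]<14)&(hsv[:,1]>110)&(hsv[:,2]>50)&(px[:,1]<300)&(abs(D[:,1])<.025)
print(np.percentile(D[m],[1,50,99],axis=0))
E
```

```text
t 12.35 pos deck [ 0.5549  0.4076 44.3941] shift mm [  0.7919   4.4642 -36.1172] rotvec [ 0.0007 -0.0001 -0.0025] F deck [ 0.2304  0.3992 -0.4443] w 0.002988635481667035
deck axes (cols)
 [[ 0.0846 -0.9963 -0.0119]
 [ 0.9866  0.0854 -0.1387]
 [ 0.1392  0.      0.9903]]
[[ 0.0159 -0.0122  0.02  ]
 [ 0.0772  0.0001  0.02  ]
 [ 0.1242  0.0125  0.02  ]]
```

View pics/w7.png

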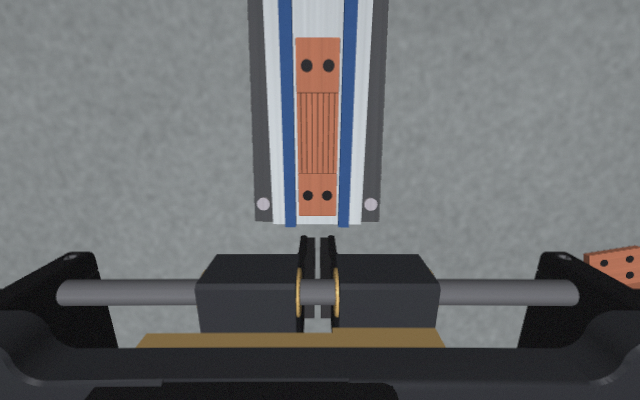

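Emit:
{"op": "move_arm", "data": {"rows": [0, 2, -15, 0, 0, 0, 1, 0, 2, -12, 0, 0, 0, 1, 0, 0, -6, 0, 0, 0, 1, 0, 0, -2, 0, 0, 0, 1, 0, 0, 0, 0, 0, 0, 1, 0, 0, 0, 0, 0, 0, 1]}}

```text
time: 13.0
position: [0.5106, -0.01, 0.0232]
tool_rot: [0.734, 0.675, 0.051, -0.046]
ft_force: [0.0, 0.0, -0.8]
grip_width: 0.0007
```

```bash
python3 plan.py 0 0 8
```

```text
t 13.0 pos deck [-1.2254  0.178   9.4804] shift mm [ 0.2986  1.3992 -1.2954] rotvec [ 0.0012  0.0008 -0.0017] F deck [-0.0878 -0.017  -0.7922] w 0.000663901936850172
deck axes (cols)
 [[ 0.0846 -0.9963 -0.0119]
 [ 0.9866  0.0854 -0.1387]
 [ 0.1392  0.      0.9903]]
```

Emit:
{"op": "move_arm", "data": {"rows": [0.3, 3, -0.6, 0, 0, 0, 1, 0.3, 3, 0.4, 0, 0, 0, 1, 0.3, 3, 0.4, 0, 0, 0, 1, 0.4, 4.9, 0.7, 0, 0, 0, 1, 0.4, 4.9, 0.7, 0, 0, 0, 1, 0.4, 4.9, 0.7, 0, 0, 0, 1]}}

```text
time: 13.6
position: [0.513, 0.0136, 0.0256]
tool_rot: [0.734, 0.675, 0.051, -0.046]
ft_force: [0.3, -5.4, 0.8]
grip_width: 0.0004
```

```bash
python3 plan.py 50 0 8.5
```

```text
t 13.6 pos deck [22.6246 -0.1808  8.5043] shift mm [ 2.1355 27.0259  3.8057] rotvec [ 0.002   0.0015 -0.0018] F deck [-5.2244 -0.7903  1.4979] w 0.00037570300888272823
deck axes (cols)
 [[ 0.0846 -0.9963 -0.0119]
 [ 0.9866  0.0854 -0.1387]
 [ 0.1392  0.      0.9903]]
```

Emit:
{"op": "move_arm", "data": {"rows": [0.4, 4.9, 0.7, 0, 0, 0, 1, 0.4, 4.9, 0.7, 0, 0, 0, 1, 0.4, 4.9, 0.7, 0, 0, 0, 1, 0.4, 4.9, 0.7, 0, 0, 0, 1, 0.4, 4.9, 0.7, 0, 0, 0, 1, 0.4, 4.9, 0.7, 0, 0, 0, 1, 0.4, 4.9, 0.7, 0, 0, 0, 1, 0.4, 4.9, 0.7, 0, 0, 0, 1, 0.4, 4.9, 0.7, 0, 0, 0, 1, 0.4, 4.9, 0.7, 0, 0, 0, 1, 0.4, 4.9, 0.7, 0, 0, 0, 1, 0.4, 4.9, 0.7, 0, 0, 0, 1]}}

```text
time: 14.8
position: [0.5172, 0.0727, 0.0339]
tool_rot: [0.734, 0.675, 0.051, -0.046]
ft_force: [-1.6, -5.4, 0.1]
grip_width: 0.0004
```

```bash
python3 plan.py 85 0 8.5;  python3 - <<'E'
from plan import *
c,o=wristcam(); save(c['color'],'w8')
px,P,C=cloud(c); hsv=cv2.cvtColor(C[None],cv2.COLOR_RGB2HSV)[0].astype(int)
D=todeck(c,px,.0175,P0)
m=((hsv[:,0]<6)|(hsv[:,0]>174))&(hsv[:,1]>150)&(abs(D[:,1])<.015)&(D[:,0]>.19)&(D[:,0]<.26)
print('red@17.5',np.percentile(D[m],[1,50,99],axis=0), 'floor', np.percentile(todeck(c,px[m],.0035,P0)[:,0],[1,99]))
E
```

```text
t 14.8 pos deck [82.4197  0.6292  8.5099] shift mm [0.8453 2.4935 0.3493] rotvec [ 0.0016  0.0005 -0.0022] F deck [-5.4649  1.1103  0.8587] w 0.00043729424433498835
deck axes (cols)
 [[ 0.0846 -0.9963 -0.0119]
 [ 0.9866  0.0854 -0.1387]
 [ 0.1392  0.      0.9903]]Traceback (most recent call last):
  File "<stdin>", line 6, in <module>
    return _quantile_unchecked(
        a, q, axis, out, overwrite_input, method, keepdims, weights)
    return _ureduce(a,
                    func=_quantile_ureduce_func,
    ...<5 lines>...
                    overwrite_input=overwrite_input,
                    method=method)
    r = func(a, **kwargs)
    result = _quantile(arr,
                       quantiles=q,
    ...<2 lines>...
                       out=out,
                       weights=wgt)
    slices_having_nans = np.isnan(arr[-1, ...])
                                  ~~~^^^^^^^^^
IndexError: index -1 is out of bounds for axis 0 with size 0
```

View pics/w8.png

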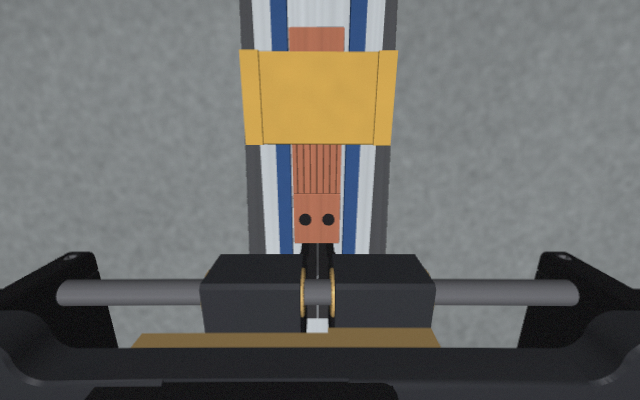

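Emit:
{"op": "move_arm", "data": {"rows": [0.2, 2, 0.3, 0, 0, 0, 1, 0.2, 2, 0.3, 0, 0, 0, 1, 0.2, 2, 0.3, 0, 0, 0, 1, 0.2, 2, 0.3, 0, 0, 0, 1, 0.2, 2, 0.3, 0, 0, 0, 1, 0.2, 2, 0.3, 0, 0, 0, 1, 0.2, 2, 0.3, 0, 0, 0, 1, 0.2, 2, 0.3, 0, 0, 0, 1]}}

```text
time: 15.65
position: [0.5186, 0.0884, 0.0361]
tool_rot: [0.734, 0.675, 0.051, -0.047]
ft_force: [-1.3, -5.1, 0.0]
grip_width: 0.0006
```

Emit:
{"op": "move_arm", "data": {"rows": [0.1, 1, 0.15, 0, 0, 0, 1, 0.1, 1, 0.15, 0, 0, 0, 1, 0.1, 1, 0.15, 0, 0, 0, 1, 0.1, 1, 0.15, 0, 0, 0, 1, 0.1, 1, 0.15, 0, 0, 0, 1]}}

```text
time: 16.15
position: [0.5192, 0.0936, 0.0369]
tool_rot: [0.734, 0.675, 0.051, -0.047]
ft_force: [-1.0, -4.5, 0.1]
grip_width: 0.0003
```

```bash
python3 plan.py 85 0 8.5
```

```text
t 16.15 pos deck [103.6225   0.4308   8.5213] shift mm [ -1.1457 -18.4077  -2.6128] rotvec [ 0.0011  0.0001 -0.0017] F deck [-4.488   0.6063  0.7348] w 0.00034128183254599783
deck axes (cols)
 [[ 0.0846 -0.9963 -0.0119]
 [ 0.9866  0.0854 -0.1387]
 [ 0.1392  0.      0.9903]]
```

Emit:
{"op": "move_arm", "data": {"rows": [0.1, 1, 0.15, 0, 0, 0, 1, 0.1, 1, 0.15, 0, 0, 0, 1, 0.1, 1, 0.15, 0, 0, 0, 1]}}

```text
time: 16.45
position: [0.5196, 0.0967, 0.0373]
tool_rot: [0.734, 0.675, 0.051, -0.047]
ft_force: [-0.5, -4.3, -0.7]
grip_width: 0.0004
```

Emit:
{"op": "move_arm", "data": {"rows": [0.1, 1, 0.15, 0, 0, 0, 1, 0.1, 1, 0.15, 0, 0, 0, 1]}}

```text
time: 16.65
position: [0.5199, 0.0987, 0.0376]
tool_rot: [0.734, 0.675, 0.051, -0.047]
ft_force: [-0.9, -3.8, -1.1]
grip_width: 0.0008
```

Emit:
{"op": "move_arm", "data": {"rows": [0.1, 1, 0.15, 0, 0, 0, 1]}}

```text
time: 16.75
position: [0.5199, 0.0997, 0.0377]
tool_rot: [0.734, 0.675, 0.051, -0.047]
ft_force: [-0.6, -3.9, -2.4]
grip_width: 0.0001
```

Emit:
{"op": "move_arm", "data": {"rows": [0.1, 1, 0.15, 0, 0, 0, 1]}}

```text
time: 16.85
position: [0.52, 0.1007, 0.0379]
tool_rot: [0.734, 0.675, 0.051, -0.047]
ft_force: [-0.5, -3.9, -1.5]
grip_width: 0.0002
```

Emit:
{"op": "move_arm", "data": {"rows": [0.1, 1, 0.15, 0, 0, 0, 1]}}

```text
time: 16.95
position: [0.5201, 0.1017, 0.038]
tool_rot: [0.734, 0.675, 0.051, -0.047]
ft_force: [-0.1, -2.9, -1.7]
grip_width: -0.0001
```

Emit:
{"op": "move_arm", "data": {"rows": [0.1, 1, 0.15, 0, 0, 0, 1]}}

```text
time: 17.05
position: [0.5202, 0.1027, 0.0382]
tool_rot: [0.734, 0.675, 0.051, -0.047]
ft_force: [-0.5, -3.4, -1.1]
grip_width: -0.0
```

Emit:
{"op": "move_arm", "data": {"rows": [0.1, 0.7, 0.1, 0, 0, 0, 1]}}

```text
time: 17.15
position: [0.5203, 0.1034, 0.0383]
tool_rot: [0.734, 0.675, 0.051, -0.047]
ft_force: [-1.2, -3.5, -1.8]
grip_width: 0.0003
```

Emit:
{"op": "move_arm", "data": {"rows": [0.1, 0.7, 0.1, 0, 0, 0, 1]}}

```text
time: 17.25
position: [0.5204, 0.1041, 0.0384]
tool_rot: [0.734, 0.675, 0.051, -0.047]
ft_force: [-0.5, -2.8, -1.5]
grip_width: 0.0006
```

Emit:
{"op": "move_arm", "data": {"rows": [0.1, 0.7, 0.1, 0, 0, 0, 1]}}

```text
time: 17.35
position: [0.5205, 0.1048, 0.0385]
tool_rot: [0.734, 0.675, 0.051, -0.047]
ft_force: [-0.8, -2.5, -2.6]
grip_width: 0.0
```

Emit:
{"op": "move_arm", "data": {"rows": [0.1, 0.7, 0.1, 0, 0, 0, 1]}}

```text
time: 17.45
position: [0.5206, 0.1053, 0.0386]
tool_rot: [0.734, 0.675, 0.051, -0.047]
ft_force: [-0.6, -5.2, -1.6]
grip_width: 0.0006
```

Emit:
{"op": "move_arm", "data": {"rows": [0, 0.5, 0.1, 0, 0, 0, 1]}}

```text
time: 17.55
position: [0.5206, 0.1055, 0.0386]
tool_rot: [0.734, 0.675, 0.051, -0.046]
ft_force: [-1.0, -5.8, -2.2]
grip_width: 0.0003
```

Emit:
{"op": "move_arm", "data": {"rows": [0, 0.3, 0, 0, 0, 0, 1]}}

```text
time: 17.65
position: [0.5206, 0.1056, 0.0386]
tool_rot: [0.734, 0.676, 0.051, -0.046]
ft_force: [-0.5, -6.6, -1.7]
grip_width: 0.0003
```

Emit:
{"op": "move_arm", "data": {"rows": [0, 0.5, 0.1, 0, 0, 0, 1]}}

```text
time: 17.75
position: [0.5206, 0.1058, 0.0387]
tool_rot: [0.734, 0.676, 0.051, -0.046]
ft_force: [-1.1, -7.7, -2.6]
grip_width: 0.0006
```

Emit:
{"op": "move_arm", "data": {"rows": [0, 0.5, 0.1, 0, 0, 0, 1, 0, 0, 0, 0, 0, 0, 1]}}

```text
time: 17.95
position: [0.5206, 0.106, 0.0387]
tool_rot: [0.734, 0.676, 0.05, -0.046]
ft_force: [-1.7, -8.1, -2.7]
grip_width: 0.0003
```

```bash
python3 plan.py 85 0 8.5;  python3 - <<'E'
from plan import *
c,o=wristcam(); save(c['color'],'w9')
c=robot.camera('scene'); im=c['color'][140:240,280:470]; save(cv2.resize(im,None,fx=4,fy=4,interpolation=cv2.INTER_CUBIC),'s9')
E
```

```text
t 17.95 pos deck [116.2311   0.1575   8.572 ] shift mm [ -2.484  -30.8176  -4.4178] rotvec [ 0.003   0.0003 -0.0028] F deck [-8.4793  1.0209 -1.585 ] w 0.0002723290528860218
deck axes (cols)
 [[ 0.0846 -0.9963 -0.0119]
 [ 0.9866  0.0854 -0.1387]
 [ 0.1392  0.      0.9903]]
```

View pics/w9.png

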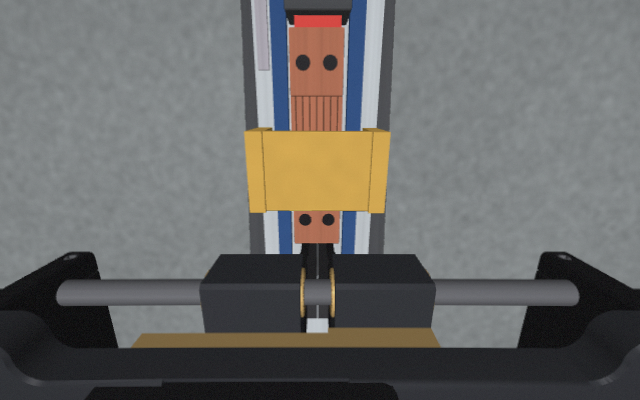

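View pics/s9.png

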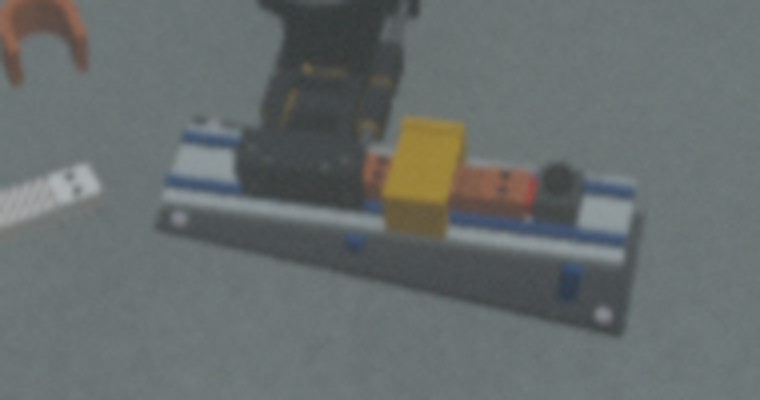

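The link touches the red pad (at about (318,20) in the wrist view), with about 8 N of total push force. I'll back the tool off down the slope and lift clear.

Emit:
{"op": "move_arm", "data": {"rows": [-0.1, -1, -0.1, 0, 0, 0, 1, -0.2, -2, -0.3, 0, 0, 0, 1, -0.4, -5, -0.6, 0, 0, 0, 1, -1, -10, -1.2, 0, 0, 0, 1, 0, -5, 10, 0, 0, 0, 1, 0, -5, 25, 0, 0, 0, 1, 0, -6, 40, 0, 0, 0, 1, 0, 0, 40, 0, 0, 0, 1, 0, 0, 0, 0, 0, 0, 1, 0, 0, 0, 0, 0, 0, 1]}}

```text
time: 19.05
position: [0.5196, 0.0728, 0.1532]
tool_rot: [0.734, 0.675, 0.052, -0.045]
ft_force: [-0.3, 0.6, -0.5]
grip_width: 0.0005
```

```bash
python3 plan.py 85 0 8.5;  python3 - <<'E'
from plan import *
c,o=wristcam(); save(c['color'],'w10')
px,P,C=cloud(c); hsv=cv2.cvtColor(C[None],cv2.COLOR_RGB2HSV)[0].astype(int)
D=todeck(c,px,.02,P0)
cop=(hsv[:,0]<14)&(hsv[:,1]>110)&(hsv[:,1]<180)&(hsv[:,2]>50)&(abs(D[:,1])<.02)&(D[:,0]>.1)&(D[:,0]<.26)
print('cop',np.percentile(D[cop],[1,50,99],axis=0))
E
```

```text
t 19.05 pos deck [ 99.2997  -1.666  126.6491] shift mm [  -1.465     2.4166 -118.9894] rotvec [ 0.0015  0.0035 -0.0012] F deck [ 0.4615  0.3038 -0.5258] w 0.0005365539293015372
deck axes (cols)
 [[ 0.0846 -0.9963 -0.0119]
 [ 0.9866  0.0854 -0.1387]
 [ 0.1392  0.      0.9903]]
cop [[ 0.1276 -0.0117  0.02  ]
 [ 0.2089  0.0004  0.02  ]
 [ 0.2419  0.0126  0.02  ]]
```

View pics/w10.png

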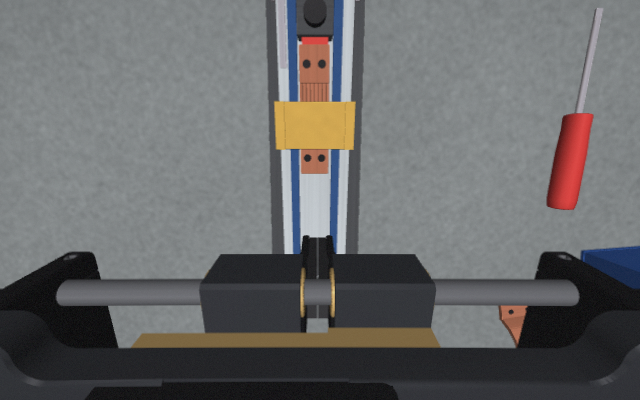

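```bash
python3 - <<'E'
from h import *
c,o=wristcam(); print(o['ft_force'],o['time']); save(cv2.resize(c['color'][0:190,260:370],None,fx=5,fy=3,interpolation=cv2.INTER_NEAREST),'w11')
E
```

```text
[-0.42500969 -0.3349391  -1.16711289] 19.1
```

View pics/w11.png

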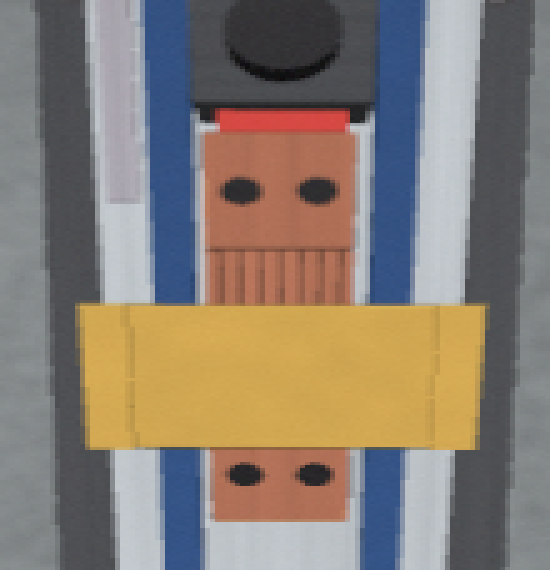

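The zoomed view shows no gap between the link and the red pad. The link lies straight between the rails, under the gate, and the tool is clear, so I'll hand in.

```bash
python3 -c "
from rig import robot
print(robot.hand_in())"
```

```text
the job is handed in; nothing more can be done
None
```

I picked up the copper link, laid it in the channel with its centre about 71 mm up the deck, and let go of it there. I then pushed it with shut fingers under the gate until it met the red pad, backed off, and handed in at about 19 s of the 61 s allowed.

- **Laying it down:** lowering it ended with about 14 N on the floor (limit 60 N). After opening, the fingers read about zero force.
- **Pushing:** sliding took about 3–5 N. At the pad the total push was about 8 N, so I put the stop's load at roughly 5 N (limit 22 N). That figure is inferred, because the wrist sensor cannot separate friction from pad force.
- **Last pictures:** no gap shows between the link and the pad. The link is straight, under 1 mm off the centre line, and under the gate. The tool was over 100 mm above the floor, touching nothing.
- **Other parts:** the arm stayed clear of them, but I did not measure their positions again at the end.
- **Disagreements:** the camera put the link's leading face at about 242 mm along the deck, while the tool position by feel put it at about 236 mm. The camera reading probably includes some pad pixels. A depth fit also gave the deck's direction as 89° instead of 85°; I used the rail fit of 85°, which two wrist views agreed on.

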